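Clamp a ring block in the jeweller's cam clamp

TASK

Stand the pale wooden ring block (the one with the ring on top) in the nest of the green cam clamp and let go of it, then push the crank round anticlockwise, gently, until the cam's flat dwell has come to rest against the follower, so that the block stays firmly clamped when you take your hand away. Don't force the crank, and leave the other things on the bench where they are.

Things in the scene. Friction and masses are not known exactly. Their poses are not given: they have to be found in the camera images.
- clamp: Manual cam clamp bolted to the bench; green base plate 130 (its x) x 225 (its y) x 10 mm, reaching from y = -165 to +60 mm. Origin: on the vertical camshaft's axis, at bench level; z up. From the camshaft along its -y follow: flat-faced follower ram, green bridge over it, sprung pad, nest, anvil.
- cam_axis (a point): On the camshaft's axis, 20 mm above the bench, axes as the clamp. Brass cam around it, 12 to 28 mm high: base circle of 14 mm radius and one lobe ending in a flat 13 mm wide, 24 mm from the axis. In the dwell this flat lies flush on the follower's face (towards the clamp's -y). Before and after it the block's spring turns the cam back out; in the dwell it stays by itself.
- bridge (a point): Middle of the top of the green bridge that guides the ram, 38 mm above the bench, 54 (x) x 24 (y) mm. Turning the cam into the dwell drives the ram 10 mm towards the anvil; the pad before it is sprung, closes the nest's 4.5 mm of play, then squeezes the block with about 40 N.
- crank_hub (a point): Top of the crank's hub, on the camshaft's axis, 60 mm above the bench (30 mm diameter; a small screw head reaches 64 mm); x points along the arm to the knob. Steel arm 16 mm wide, 46 to 55 mm high. A set screw holds the hub on the shaft at an angle that differs by up to 0.6 rad either way each time, so the crank's direction does not tell where the dwell is: it must be felt.
- knob_top (a point): Centre of the top of the crank's red knob: an upright fixed cylinder, 20 mm diameter, 55 to 107 mm above the bench. It goes round at 65 mm from the camshaft. Anticlockwise from above: free at first, then a push of up to 4 to 8 N, falling to nothing, then it snaps some 0.25 rad ahead into the dwell, 1.3 to 3.0 rad from the start. Another 0.26 rad on (2 to 4 N) it leaves the dwell and springs open; hard stop 1.35 rad past it.
- nest (a point): Centre of the nest's floor, 10 mm above the bench, at y = -118.25 mm in the clamp's frame; same axes as the clamp. The nest is 26.5 mm wide along y, between the dark sprung pad (+y side, 44 mm long in x) and the steel anvil (-y side), both up to 30 mm high (top of the anvil and of the pad), and 52 mm long along x between two brass locators 18 mm high.
- anvil: Fixed steel jaw 58 (x) x 24 (y) x 20 mm on the clamp's plate; origin: middle of the lower edge of its face towards the nest. The clamped block is pressed against it.
- ring_block: Pale wooden block, 46 (its x) x 22 (its y) x 55 mm high, about 110 g, standing upright on the bench; on its top a stub of 16 mm diameter and 12 mm height wearing a silver ring (20 mm diameter) with a green stone. Origin: centre of its underside, z up. In the nest its x lies along the nest's x, either way round.
- dark_block: Bystander, leave it where it is: dark wooden block without ring, same sizes and origin as the pale one.
- mandrel: Bystander, leave it where it is: steel ring mandrel with black square handle, lying, 290 mm long, 20 mm thick; origin at its underside near the joint.
- caliper: Bystander, leave it where it is: steel caliper lying flat, 180 mm long, up to 8 mm high; origin at the middle of its beam.
- pliers: Bystander, leave it where it is: pliers with yellow handles lying flat, 150 mm long, 16 mm high; origin near the pivot.
- glass: Bystander, leave it where it is: glass tumbler, 70 mm diameter, 75 mm high; origin: centre of its underside.
- polish: Bystander, leave it where it is: small jar with a steel cap, 52 mm diameter, 55 mm high; origin: centre of its underside.
- hammer: Bystander, leave it where it is: small hammer lying along its x; origin at its underside.

How it is judged:
By the outcome, as a careful person would: the job done as asked, in the order asked, and still so for the second after the job is handed in, with the robot touching nothing.
It also fails if it takes over 72 s, if anything falls off the work surface, if the arm or the gripper's body presses on something with over 40 N, if the wrist force passes 120 N, or if a joint passes its speed limit or range.

ROBOT

A 6-joint arm with a two-finger parallel gripper is mounted at the origin on the work surface. World frame = base frame: x ahead of the robot, y to its left, z up, the work surface at z = 0. Lengths are in m, angles in rad, forces in N, time in s.
With the tool pointing down it reaches from about 0.35 to 0.875 m from the base axis. Payload 4.2 kg.
Tool frame: the origin (TCP) lies midway between the tips of the shut fingers; the grasp point (between the pads) lies 19 mm behind it; z points along the fingers, y is the line along which they close (so a half turn about z gives the same grasp; the last joint's range is limited). The gripper opens to 87 mm and grips with 3 to 60 N. Pads are 19 mm wide; open, the fingers measure 117 mm over their backs; the gripper's body (75 mm by 190 mm) begins 51 mm behind the grasp point.
Start: joints at [-0.846, 0.385, 0.008, 0, -1.194, -0.259], TCP at [0.281, -0.558, 0.223] pointing down, gripper open.
Joint ranges: [-3.14, 3.14], [-1.21, 2.06], [-1.07, 1.41], [-3.16, 2.05], [-2.99, -0.16], [-3.1, 3.1]. Speed limits (rad/s): [2.79, 2.79, 3.14, 3.14, 3.14, 3.14].

INTERFACE

Orientations are given as a unit quaternion [w, x, y, z].
In Python, from bench import arm, imaging, order gives the robot as it stands.
- The arm moves only by the tool move_arm, never from a script. Its argument "commands" is a list of rows, each a list of 3 entries, a list of its own where there are three numbers: the turn, a rotation vector about the tool's x, y, z in rad, then the shift along the tool's x, y, z in mm, then the opening, from 0 (shut) to 1 (fully open). A call has 1 to 12 rows; each row shifts and turns the commanded pose from where the row before left it, along the tool's axes as they then stand; what a row does not reach is not made up. A row lasts 1/12 s, in which the tool goes at most 41.7 mm and 7.16 degrees, less where a joint would pass 70% of its speed; a pose out of reach is approached as far as the arm can. A call with a gripper value outside its range is refused whole. The fingers move at their own pace and stop on an object; "force" is the grip in N (left out, the last holds). Time passes only in rows, so rows that do not move let the fingers close. It gives the time, the measured TCP pose, the force, the opening and the grip force at its end, in the units of the state.
- arm.sense(): the state, without advancing time (a new reading comes with each control period).
- imaging.get_image(name): name is "scene" or "top"; returns a dict with "img" (420x560x3 uint8, red, green, blue), "vfov" (degrees; the focal length in pixels is half the picture's height over the tangent of half this angle, whatever the lens; pixels are square), "cx", "cy" (the principal point, pixels), "D" ([k1, k2, p1, p2, k3] as OpenCV has them; the pictures are not rectified), "R" (3x3) and "t" (3): a world point X has camera coordinates R X + t. Camera axes: x right, y down, z forward; pixel columns grow to the right and rows downward; lengths in m; the calibration is good to about 2 mm. A picture is of the moment at which its call begins. There is no depth.
- order.close_job(): hands the job in; it is judged then, once.
The state is a dict: "clock": time; "qpos": joint angles; "joint_velocities": joint speeds; "effort": joint torques, N m; "tcp_pos": TCP position; "tool_rot": TCP orientation; "ft_force": force on the tool from outside, world axes, zero at the start; "ft_torque": the same for the moment, N m; "gripper_width": finger opening in m; "grasp_force": force on a finger pad.
Only numpy, scipy, OpenCV 4.12 (cv2) and the standard library are available. Lean on these libraries where they do the work, as an engineer would, in place of code of your own. Each camera call takes 0.05 s, during which the arm holds its last target. There are 200 camera calls.

## Working session

There is one attempt and no reset: what is moved stays moved. The work goes in short steps, Python scripts to look and compute and a tool call to move; the robot and the scene stay as the last step left them, time stands still between calls to the robot, and variables do not carry over. Pictures are saved under pics/ and viewed, at most 10 in all, crops included, and the job is handed in when it is done.

Besides the shell and the picture viewer there is one more tool, called after ">>>" in YAML: its name, and indented under it one key for each argument. move_arm: Moves the arm, as the interface text tells. Its arguments: {"type":"object","properties":{"commands":{"type":"array","items":{"type":"array"}},"force":{"type":"number"}},"required":["commands"]}

```bash
mkdir -p pics; cat > h.py <<'E'
import numpy as np, cv2
from bench import arm, imaging, order
from scipy.spatial.transform import Rotation as Ro
def grab(n):
    d=imaging.get_image(n); h,w=d["img"].shape[:2]
    f=h/2/np.tan(np.radians(d["vfov"])/2)
    d["K"]=np.array([[f,0,d["cx"]],[0,f,d["cy"]],[0,0,1.]]); d["D"]=np.array(d["D"],float); d["R"]=np.array(d["R"]);d["t"]=np.array(d["t"]); return d
def save(d,p,crop=None,s=1):
    im=d["img"][...,::-1]
    if crop: x0,y0,x1,y1=crop; im=im[y0:y1,x0:x1]
    cv2.imwrite(p,cv2.resize(im,None,fx=s,fy=s,interpolation=cv2.INTER_CUBIC))
def toplane(d,uv,z):
    uv=np.array(uv,float).reshape(-1,1,2); n=cv2.undistortPoints(uv,d["K"],d["D"])[:,0]
    r=np.c_[n,np.ones(len(n))]@d["R"]; c=-d["R"].T@d["t"]
    z=np.broadcast_to(z,len(r)); return c+r*((z-c[2])/r[:,2])[:,None]
def proj(d,X):
    return cv2.projectPoints(np.array(X,float).reshape(-1,1,3),cv2.Rodrigues(d["R"])[0],d["t"],d["K"],d["D"])[0][:,0]
E
python3 - <<'E'
from h import *
for n in("scene","top"):
    d=grab(n); save(d,f"pics/{n}0.png",s=1.42); print(n,(-d["R"].T@d["t"]).round(3))
s=arm.sense(); print(s)
E
```

```text
scene [1.034 0.9   0.806]
top [ 0.404 -0.026  1.435]
{'clock': 0.1, 'qpos': array([-8.46387545e-01,  3.85499194e-01,  6.74769591e-03, -4.35166167e-04,
       -1.19397854e+00, -2.58591350e-01]), 'joint_velocities': array([-0.00027445, -0.00154445,  0.00397239,  0.00247092, -0.00031261,
        0.00015081]), 'effort': array([ 5.94296798e-04, -3.91690207e+01,  1.87934750e+01,  4.23182979e+00,
        1.34891242e-02, -6.67323161e-05]), 'tcp_pos': array([ 0.2804891 , -0.55792343,  0.22155137]), 'tool_rot': array([-2.78006208e-04, -2.30730469e-01,  9.73017202e-01,  9.47851488e-04]), 'ft_force': array([ 0.58753586, -0.32797695,  0.34557811]), 'ft_torque': array([-0.04206011,  0.00818909,  0.03505809]), 'grasp_force': 0.0, 'gripper_width': 0.08703793889156358}
```

View pics/scene0.png

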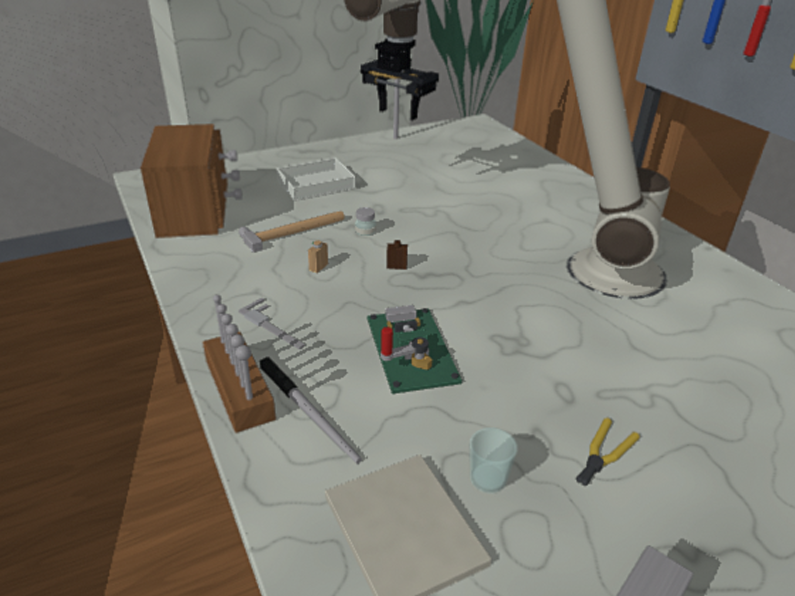

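View pics/top0.png

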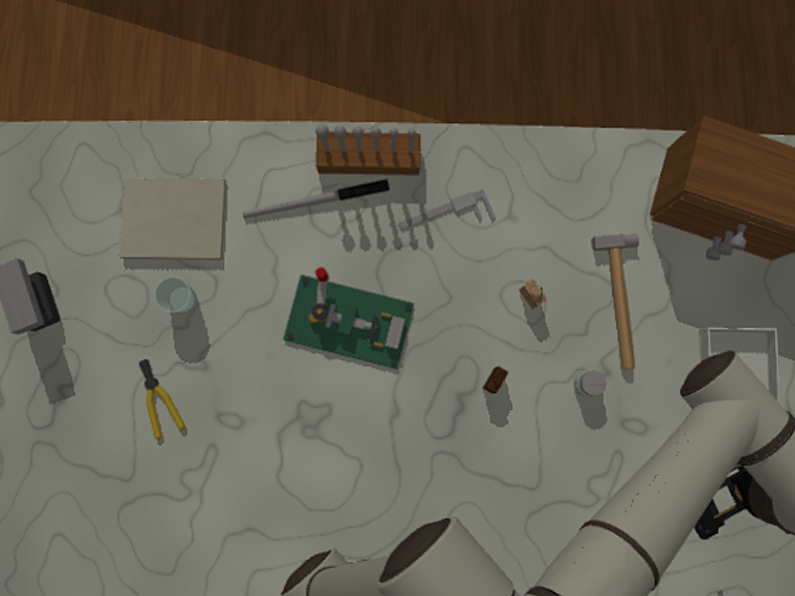

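The pictures show the clamp at top (350,320), the knob at (322,273), the pale block at (533,293) and the dark block at (495,380), in displayed pixels (1.42x scale). I'll zoom in next.

```bash
python3 - <<'E'
from h import *
d=grab("top"); save(d,"pics/t1.png",(195,180,395,270),4)
d=grab("scene"); save(d,"pics/s1.png",(205,160,335,280),4.8)
E
```

```text
(no output)
```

View pics/t1.png

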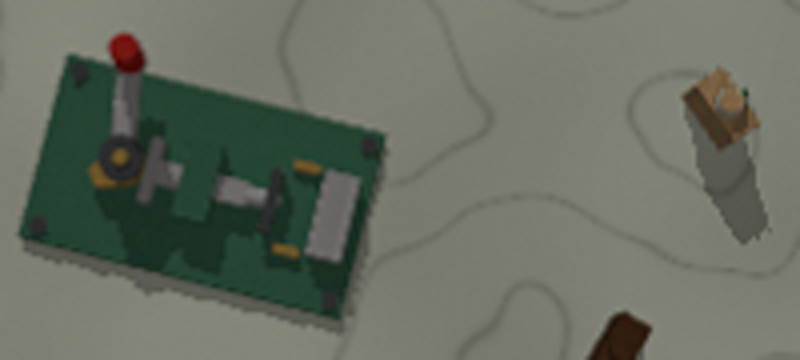

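View pics/s1.png

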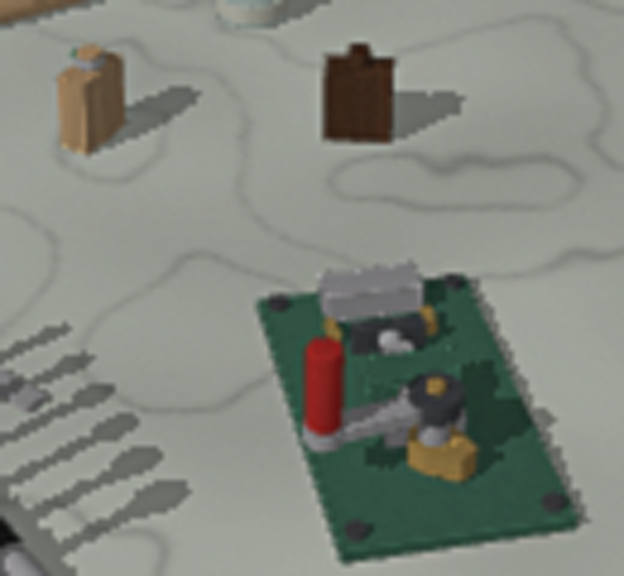

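```bash
cat > fit.py <<'E'
from h import *
from scipy.optimize import least_squares, minimize
dt,ds=grab("top"),grab("scene")
un=lambda p,s,o:(np.array(p,float)+.5)/s-.5+np.array(o)
X=[[65,60,10],[65,-165,10],[-65,-165,10],[-65,60,10]]
an=[[29,-131.5,30],[29,-155.5,30],[-29,-155.5,30],[-29,-131.5,30]]
tp=un([[70,55],[385,133],[342,316],[22,236],[330,172],[360,178],[335,262],[305,253]],4,(195,180))
sp=un([[343,555],[260,300],[470,278],[580,520]],4.8,(205,160))
XT=np.array(X+an)/1e3; XS=np.array(X)/1e3
def W(p,x): return x@Ro.from_euler("z",p[2]).as_matrix().T+[p[0],p[1],0]
r=least_squares(lambda p:np.r_[proj(dt,W(p,XT))-tp,proj(ds,W(p,XS))-sp].ravel(),[.45,.1,-.2],loss="soft_l1")
p=r.x; print("clamp",p.round(4)); print(np.r_[proj(dt,W(p,XT))-tp,proj(ds,W(p,XS))-sp].round(1).tolist())
hub=un([[120,157]],4,(195,180)); hs=un([[436,385]],4.8,(205,160)); kt=un([[125,48]],4,(195,180)); ks=un([[324,347]],4.8,(205,160))
print("hub",toplane(dt,hub,.064),toplane(ds,hs,.064)); k1=toplane(dt,kt,.107);k2=toplane(ds,ks,.107);print("knob",k1,k2)
print("nest",W(p,np.array([[0,-.11825,.01]])))
a=np.linspace(0,2*np.pi,24)
cyl=lambda r,z0,z1:np.array([[r*np.cos(t),r*np.sin(t),z] for t in a for z in(z0,z1)])
box=np.array([[x,y,z] for x in(-.023,.023) for y in(-.011,.011) for z in(0,.055)])
def sil(d,q,S=4):
    m=np.zeros((420*S,560*S),np.uint8)
    for g in(box,cyl(.009,.055,.067)):
        h=cv2.convexHull(((proj(d,W(q,g))+.5)*S).astype(np.int32)); cv2.fillConvexPoly(m,h,1)
    return cv2.resize(m.astype(np.float32),(560,420),interpolation=cv2.INTER_AREA)
ms=[]
for d,(x0,y0,x1,y1) in((dt,(362,193,388,222)),(ds,(213,165,233,195))):
    hsv=cv2.cvtColor(d["img"],cv2.COLOR_RGB2HSV); m=((hsv[...,1]>85)).astype(np.float32); k=np.zeros_like(m);k[y0:y1,x0:x1]=1; ms.append(m*k); print(m[y0:y1,x0:x1].sum())
cost=lambda q:sum(np.abs(sil(d,q)-m).sum() for d,m in((dt,ms[0]),(ds,ms[1])))
b0=toplane(dt,un([[733,97]],4,(195,180)),.067)[0]; print("stub",b0)
best=min((minimize(cost,[b0[0],b0[1],y],method="Nelder-Mead",options=dict(initial_simplex=[[b0[0]+i,b0[1]+j,y+k] for i,j,k in((0,0,0),(.006,0,0),(0,.006,0),(0,0,.3))])) for y in np.arange(0,3.1,.4)),key=lambda r:r.fun)
print("block",best.x.round(4),best.fun)
vis=[]
for d,m,(x0,y0,x1,y1) in((dt,ms[0],(355,185,395,225)),(ds,ms[1],(203,160,243,200))):
    im=d["img"][y0:y1,x0:x1,::-1].copy(); im=cv2.resize(im,None,fx=10,fy=10,interpolation=cv2.INTER_NEAREST)
    c=((W(best.x,box)));h=cv2.convexHull(((proj(d,c)+.5-[x0,y0])*10).astype(np.int32)); cv2.polylines(im,[h],1,(0,0,255),1)
    h=((proj(d,c[1::2])+.5-[x0,y0])*10).astype(np.int32)[[0,1,3,2]];cv2.polylines(im,[h],1,(255,0,0),1);vis.append(im)
cv2.imwrite("pics/fit.png",np.hstack(vis))
E
python3 fit.py
```

```text
clamp [ 0.5647  0.1034 -0.2306]
[[-1.3, -0.3], [0.2, 0.2], [-0.8, 1.2], [-1.8, 0.6], [-1.3, -0.5], [-0.0, 0.2], [0.9, 0.3], [-0.4, 0.3], [-0.7, -0.8], [-1.3, -0.6], [-1.6, -1.4], [-0.3, -0.9]]
hub [[0.56515342 0.10219982 0.064     ]] [[0.56517434 0.10553772 0.064     ]]
knob [[0.62974356 0.09701472 0.107     ]] [[0.62958216 0.10016683 0.107     ]]
nest [[ 0.53766866 -0.01175378  0.01      ]]
184.0
213.0
stub [ 0.6111155  -0.29720574  0.067     ]
block [ 0.6076 -0.2956  0.6848] 108.9375
```

View pics/fit.png

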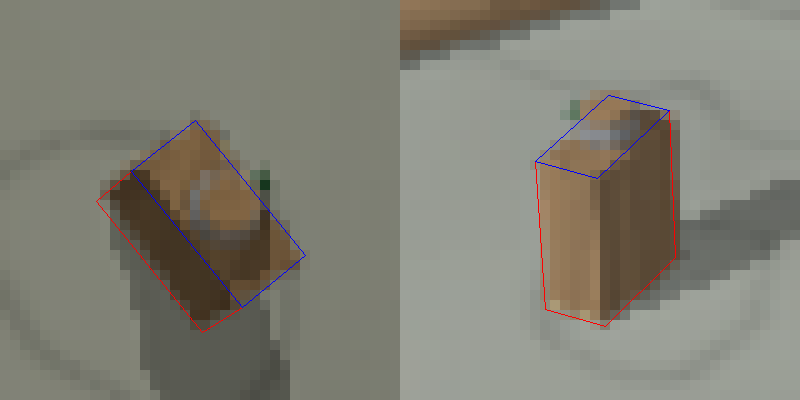

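The fit outline sits on the block in both views, within about 1 px. Block is at (0.608, -0.296) with yaw 0.685, clamp at (0.565, 0.104) with yaw -0.231. Next I'll move above the block.

>>> move_arm:
  commands:
    - [[0, 0, -0.11], [0, 0, 0], 1]
    - [[0, 0, -0.11], [0, 0, 0], 1]
    - [[0, 0, 0], [-42, -0.5, 0], 1]
    - [[0, 0, 0], [-42, -0.5, 0], 1]
    - [[0, 0, 0], [-42, -0.5, 0], 1]
    - [[0, 0, 0], [-42, -0.5, 0], 1]
    - [[0, 0, 0], [-42, -0.5, 0], 1]
    - [[0, 0, 0], [-42, -0.5, 0], 1]
    - [[0, 0, 0], [-42, -0.5, 0], 1]
    - [[0, 0, 0], [-42, -0.5, 0], 1]
    - [[0, 0, 0], [-42, -0.5, 0], 1]
    - [[0, 0, 0], [-42, -0.5, 0], 1]
  force: 15

```text
clock: 1.3
tcp_pos: [0.6076, -0.2967, 0.2227]
tool_rot: [0.0, -0.336, 0.942, -0.0]
ft_force: [0.4, -1.2, 0.2]
gripper_width: 0.0869
grasp_force: 0.0
```

```bash
cat >> h.py <<'E'
def go(x,y,z,yaw):   # tool-y yaw mod pi, tool down; prints turn then shift in the turned tool frame
    s=arm.sense(); q=np.array(s["tool_rot"]); M=Ro.from_quat(q[[1,2,3,0]]).as_matrix()
    ty=np.arctan2(M[1,1],M[0,1]); dy=(yaw-ty+np.pi/2)%np.pi-np.pi/2
    T=np.c_[[np.sin(ty+dy),-np.cos(ty+dy),0],[np.cos(ty+dy),np.sin(ty+dy),0],[0,0,-1.]]
    sh=T.T@(np.array([x,y,z])-s["tcp_pos"])*1e3
    rv=Ro.from_matrix(M.T@T).as_rotvec()
    print("tcp",np.round(s["tcp_pos"],4),"turn",rv.round(3),"shift",sh.round(1),"t",round(s["clock"],2),"w",round(s["gripper_width"],4),"F",np.round(s["ft_force"],1),"g",round(s["grasp_force"],1),"q6",s["qpos"].round(2))
E
python3 -c "
from h import *
go(.609,-.296,.12,.685+np.pi/2)"
```

```text
Traceback (most recent call last):
  File "h.py", line 23, in go
    rv=Ro.from_matrix(M.T@T).as_rotvec()
       ~~~~~~~~~~~~~~^^^^^^^
  File "scipy/spatial/transform/_rotation.pyx", line 1143, in scipy.spatial.transform._rotation.Rotation.from_matrix
ValueError: Non-positive determinant (left-handed or null coordinate frame) in rotation matrix 0: [[-9.99999500e-01 -9.97278252e-04  7.81461812e-05]
 [-9.97273354e-04  9.99999501e-01  6.26964378e-05]
 [ 7.82086680e-05 -6.26184734e-05  9.99999995e-01]].
```

```bash
sed -i 's/T=np.c_\[\[np.sin(ty+dy),-np.cos(ty+dy),0\]/T=np.c_[[-np.sin(ty+dy),np.cos(ty+dy),0]/' h.py; python3 -c "
from h import *
go(.609,-.296,.03,.685+np.pi/2)"
```

```text
tcp [ 0.6076 -0.2967  0.2227] turn [-0.     0.     0.001] shift [ -1.5  -0.3 192.7] t 1.3 w 0.0869 F [ 0.4 -1.2  0.2] g 0.0 q6 [-0.22  0.47  0.15 -0.   -1.25 -0.67]
```

>>> move_arm:
  commands:
    - [[0, 0, 0], [0, 0, 35], 1]
    - [[0, 0, 0], [0, 0, 35], 1]
    - [[0, 0, 0], [0, 0, 35], 1]
    - [[0, 0, 0], [0, 0, 35], 1]
    - [[0, 0, 0], [0, 0, 30], 1]
    - [[0, 0, 0], [0, 0, 15], 1]
    - [[0, 0, 0], [0, 0, 7.7], 1]
    - [[0, 0, 0], [0, 0, 0], 1]
    - [[0, 0, 0], [0, 0, 0], 0.5]
    - [[0, 0, 0], [0, 0, 0], 0.35]
    - [[0, 0, 0], [0, 0, 0], 0.3]
    - [[0, 0, 0], [0, 0, 0], 0.3]

```text
clock: 2.3
tcp_pos: [0.6072, -0.2986, 0.0315]
tool_rot: [0.001, -0.336, 0.942, -0.001]
ft_force: [-0.6, 0.2, 0.8]
gripper_width: 0.068
grasp_force: 0.0
```

>>> move_arm:
  commands:
    - [[0, 0, 0], [0, 0, 0], 0.25]
    - [[0, 0, 0], [0, 0, 0], 0.2]
    - [[0, 0, 0], [0, 0, 0], 0.1]
    - [[0, 0, 0], [0, 0, 0], 0]
    - [[0, 0, 0], [0, 0, 0], 0]
    - [[0, 0, 0], [0, 0, 0], 0]
    - [[0, 0, 0], [0, 0, 0], 0]
    - [[0, 0, 0], [0, 0, 0], 0]
    - [[0, 0, 0], [0, 0, 0], 0]
    - [[0, 0, 0], [0, 0, 0], 0]
  force: 20

```text
clock: 3.13
tcp_pos: [0.6063, -0.2984, 0.0298]
tool_rot: [-0.0, -0.336, 0.942, 0.0]
ft_force: [-0.4, -0.4, -1.7]
gripper_width: 0.0219
grasp_force: 20.0
```

>>> move_arm:
  commands:
    - [[0, 0, 0], [0, 0, -20], 0]
    - [[0, 0, 0], [0, 0, -30], 0]
    - [[0, 0, 0], [0, 0, -30], 0]
    - [[0, 0, 0], [0, 0, -30], 0]
    - [[0, 0, 0.1145], [0, 0, 0], 0]
    - [[0, 0, 0.1145], [0, 0, 0], 0]
    - [[0, 0, 0.1145], [0, 0, 0], 0]
    - [[0, 0, 0.1145], [0, 0, 0], 0]
    - [[0, 0, 0.1145], [0, 0, 0], 0]
    - [[0, 0, 0.1145], [0, 0, 0], 0]
    - [[0, 0, 0.1145], [0, 0, 0], 0]
    - [[0, 0, 0.1145], [0, 0, 0], 0]

```text
clock: 4.13
tcp_pos: [0.6059, -0.2982, 0.1392]
tool_rot: [-0.001, 0.118, 0.993, 0.0]
ft_force: [0.3, 0.5, -0.8]
gripper_width: 0.0219
grasp_force: 19.9
```

```bash
python3 -c "
from h import *
go(.5377,-.0118,.12,-.2306+np.pi/2)"
```

```text
tcp [ 0.6059 -0.2982  0.1392] turn [ 0.    -0.001 -0.006] shift [131.8 263.2  19.2] t 4.13 w 0.0219 F [ 0.3  0.5 -0.8] g 19.9 q6 [-0.22  0.53  0.03 -0.   -1.07 -1.59]
```

>>> move_arm:
  commands:
    - [[0, 0, -0.006], [10, 20, 0], 0]
    - [[0, 0, 0], [15, 30, 0], 0]
    - [[0, 0, 0], [15, 30, 0], 0]
    - [[0, 0, 0], [15, 30, 0], 0]
    - [[0, 0, 0], [15, 30, 0], 0]
    - [[0, 0, 0], [15, 30, 0], 0]
    - [[0, 0, 0], [15, 30, 0], 0]
    - [[0, 0, 0], [15, 30, 0], 0]
    - [[0, 0, 0], [12, 23, 0], 0]
    - [[0, 0, 0], [4.8, 10.2, 20], 0]
    - [[0, 0, 0], [5, 10, 20], 0]
    - [[0, 0, 0], [0, 0, 15], 0]

```text
clock: 5.13
tcp_pos: [0.5326, 0.0003, 0.0837]
tool_rot: [-0.001, 0.111, 0.994, 0.0]
ft_force: [-0.3, 0.3, -1.9]
gripper_width: 0.0215
grasp_force: 20.0
```

```bash
python3 - <<'E'
from h import *
go(.5377,-.0118,.08,-.2306+np.pi/2)
d=grab("scene"); a=d["img"][175:275,250:350,::-1]
e=grab("top"); b=e["img"][180:280,205:305,::-1]
cv2.imwrite("pics/n1.png",np.hstack([cv2.resize(i,(400,400),interpolation=cv2.INTER_CUBIC) for i in(a,b)]))
E
```

```text
tcp [5.326e-01 3.000e-04 8.370e-02] turn [ 0.    -0.001  0.008] shift [ -7.7 -10.6   3.7] t 5.13 w 0.0215 F [-0.3  0.3 -1.9] g 20.0 q6 [ 0.3   0.38 -0.4  -0.   -0.8  -2.1 ]
```

View pics/n1.png

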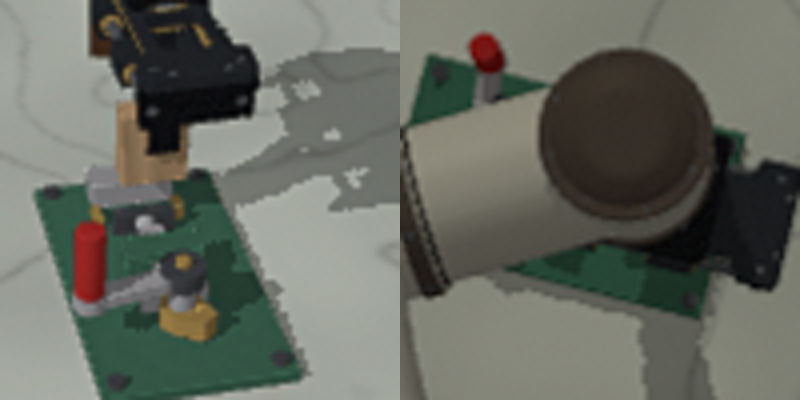

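The block hangs above the nest, about 10 mm too far towards +y because I overshot. I'll correct that, then compare an overlay in the scene camera.

>>> move_arm:
  commands:
    - [[0, 0, 0.008], [-4, -5.5, 0], 0]
    - [[0, 0, 0], [-3.7, -5.1, 0], 0]
    - [[0, 0, 0], [0, 0, 7], 0]
    - [[0, 0, 0], [0, 0, 6.5], 0]
    - [[0, 0, 0], [0, 0, 0], 0]
    - [[0, 0, 0], [0, 0, 0], 0]

```text
clock: 5.73
tcp_pos: [0.5385, -0.014, 0.0709]
tool_rot: [-0.001, 0.116, 0.993, -0.0]
ft_force: [-0.1, 0.2, -1.6]
gripper_width: 0.0217
grasp_force: 20.0
```

```bash
cat > ov.py <<'E'
from h import *
go(.5377,-.0118,.07,-.2306+np.pi/2)
s=arm.sense(); d=grab("scene")
x0,y0,x1,y1=255,170,330,250; S=8
im=cv2.resize(d["img"][y0:y1,x0:x1,::-1],None,fx=S,fy=S,interpolation=cv2.INTER_CUBIC)
yaw=-.2306; Rz=Ro.from_euler("z",yaw).as_matrix()
def dr(P,edges,c,off):
    u=((proj(d,P)+off+.5-[x0,y0])*S).astype(int)
    for i,j in edges: cv2.line(im,tuple(map(int,u[i])),tuple(map(int,u[j])),c,1)
box=np.array([[x,y,z] for x in(-.023,.023) for y in(-.011,.011) for z in(0,.055)])
B=box@Rz.T+np.r_[s["tcp_pos"]-[0,0,.03]]
E=[(0,2),(4,6),(0,4),(2,6),(2,3),(6,7),(3,7)]
dr(B,E,(0,0,255),[0,0]); dr(B,E,(255,255,0),[1.,.9])
an=np.array([[29,-131.5,30],[29,-155.5,30],[-29,-155.5,30],[-29,-131.5,30]])/1e3@Rz.T+[.5647,.1034,0]
dr(an,[(0,1),(1,2),(2,3),(3,0)],(255,0,255),[1.,.9])
cv2.imwrite("pics/ov.png",im[:600])
E
python3 ov.py
```

```text
tcp [ 0.5385 -0.014   0.0709] turn [-0.    -0.001 -0.002] shift [1.3 2.  0.9] t 5.73 w 0.0217 F [-0.1  0.2 -1.6] g 20.0 q6 [ 0.28  0.4  -0.4  -0.   -0.77 -2.08]
```

View pics/ov.png

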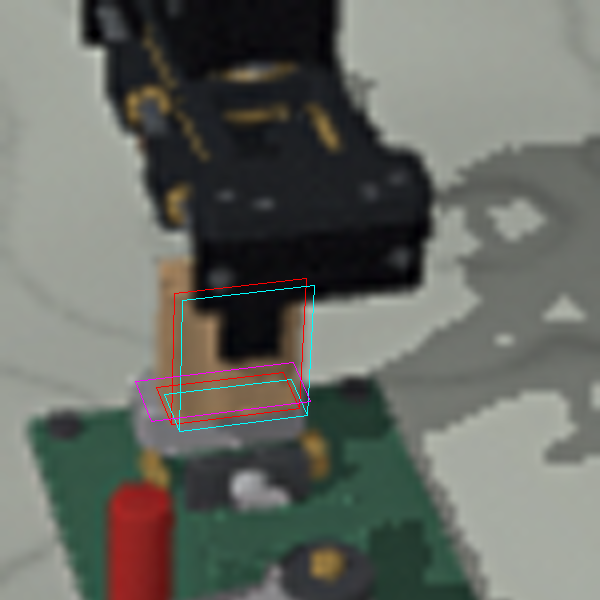

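```bash
cat > fit2.py <<'E'
from h import *
from scipy.optimize import least_squares
dt,ds=grab("top"),grab("scene")
un=lambda p,s,o:(np.array(p,float)+.5)/s-.5+np.array(o)
def W(p,x): return x@Ro.from_euler("z",p[2]).as_matrix().T+[p[0],p[1],0]
X=np.array([[65,60,10],[65,-165,10],[-65,-165,10],[-65,60,10]])/1e3
# plate edges by green mask: line-fit each side in upscaled crops
for nm,d,s,o in(("t1",dt,4,(195,180)),("s1",ds,4.8,(205,160))):
    im=cv2.imread(f"pics/{nm}.png").astype(int); b,g,r=im[...,0],im[...,1],im[...,2]
    m=((g-r)>14).astype(np.float32)   # midpoint between bench and plate colour
    p=[.5647,.1034,-.2306]
    for it in range(4):
        pts=[]
        c=(proj(d,W(p,X))-np.array(o)+.5)*s-.5
        obs=[];idx=[]
        for i in range(4):
            A,B=c[i],c[(i+1)%4]; t=B-A; n=np.array([t[1],-t[0]])/np.hypot(*t); n*=np.sign(n@((A+B)/2-c.mean(0)))
            for f in np.linspace(.08,.92,40):
                P=A+f*t; k=np.arange(-10,10.1,.5); q=P+k[:,None]*n
                v=cv2.remap(m,q[:,0].astype(np.float32)[None],q[:,1].astype(np.float32)[None],cv2.INTER_LINEAR)[0]
                w=np.where((v[:-1]>.5)&(v[1:]<=.5))[0]
                if len(w)==1: obs.append((i,f,k[w[0]]))
        def res(q):
            cc=(proj(d,W(q,X))-np.array(o)+.5)*s-.5; out=[]
            for i,f,k in obs:
                A,B=c[i],c[(i+1)%4]; t=B-A; n=np.array([t[1],-t[0]])/np.hypot(*t); n*=np.sign(n@((A+B)/2-c.mean(0)))
                out.append((cc[i]+f*(cc[(i+1)%4]-cc[i])-(A+f*t))@n-k)
            return np.array(out)
        p=least_squares(res,p,loss="soft_l1").x
    R=res(p); print(nm,np.round(p,4),"n",[sum(a[0]==i for a in obs) for i in range(4)],"med res px",[round(float(np.median([r for r,a in zip(R,obs) if a[0]==i]))/s,2) for i in range(4)],"nest",W(p,np.array([[0,-.11825,.01]])).round(4))
E
python3 fit2.py
sed -e 's/^cost=.*/import sys\nsel=int(sys.argv[1]); cost=lambda q:np.abs(sil((dt,ds)[sel],q)-ms[sel]).sum()/' fit.py > /dev/null; echo
```

```text
t1 [ 0.5658  0.1025 -0.2351] n [36, 40, 40, 40] med res px [0.31, 0.44, 0.25, 0.38] nest [[ 0.5382 -0.0125  0.01  ]]
s1 [ 0.5677  0.1116 -0.2348] n [40, 17, 39, 40] med res px [-0.1, -0.93, -0.1, -0.02] nest [[ 0.5402 -0.0034  0.01  ]]
```

```bash
cat > fit3.py <<'E'
from h import *
from scipy.optimize import minimize
dt,ds=grab("top"),grab("scene")
def W(p,x): return x@Ro.from_euler("z",p[2]).as_matrix().T+[p[0],p[1],0]
box=np.array([[x,y,z] for x in(-.023,.023) for y in(-.011,.011) for z in(0,.055)])
a=np.linspace(0,2*np.pi,24); cyl=np.array([[.009*np.cos(t),.009*np.sin(t),z] for t in a for z in(.055,.067)])
print("true perp",np.array([.6063,-.2984])@[-.633,.774],"TCP along",np.array([.6063,-.2984])@[.774,.633])
for nm,d,s,o,(x0,y0,x1,y1) in(("t1",dt,4,(195,180),(670,55,770,160)),("s1",ds,4.8,(205,160),(45,40,135,162))):
    im=cv2.imread(f"pics/{nm}.png"); hsv=cv2.cvtColor(im,cv2.COLOR_BGR2HSV)
    for th in(75,95):
        m=(hsv[...,1]>th).astype(np.float32); k=np.zeros_like(m);k[y0:y1,x0:x1]=1;m*=k
        m=cv2.morphologyEx(m,cv2.MORPH_CLOSE,np.ones((7,7)))
        def sil(q):
            mm=np.zeros(m.shape,np.uint8)
            for g in(box,cyl): 
                h=cv2.convexHull((((proj(d,W(q,g))-np.array(o)+.5)*s-.5)*16).round().astype(np.int32)); cv2.fillConvexPoly(mm,h,1,cv2.LINE_8,4)
            return mm
        b=[.6076,-.2956]
        cost=lambda q:np.abs(sil(np.r_[q,.685])-m).sum()
        r=minimize(cost,b,method="Nelder-Mead",options=dict(initial_simplex=[[b[0]+i,b[1]+j] for i,j in((0,0),(.006,0),(0,.006))]))
        q=r.x; print(nm,th,q.round(4),"perp",q@[-.633,.774],"along",q@[.774,.633],r.fun,m.sum())
# block in hand, scene now
s=arm.sense(); im=cv2.resize(ds["img"][170:250,255:330],None,fx=4,fy=4,interpolation=cv2.INTER_CUBIC)
h=cv2.cvtColor(im,cv2.COLOR_RGB2HSV); m=(h[...,1]>85)&(h[...,2]>70)&(h[...,0]<25)
yaw=-.2306; Rz=Ro.from_euler("z",yaw).as_matrix(); P=box@Rz.T+(s["tcp_pos"]-[0,0,.03])
u=(proj(ds,P)-[255,170]+.5)*4-.5; print("pred corners",dict(zip(["+x-y0","+x+y0","-x+y0"],u[[4,6,2]].round(1).tolist())))
for r in range(140,216,5): 
    w=np.where(m[r,70:165])[0]+70; print(r,(w.min(),w.max(),len(w)) if len(w) else None,end="; ")
E
python3 fit3.py
```

```text
true perp -0.6147495 TCP along 0.280389
t1 75 [ 0.609  -0.2962] perp -0.6147410957519532 along 0.28386406289062505 365.0 3383.0
t1 95 [ 0.6083 -0.2967] perp -0.614694401546967 along 0.28303844776926024 630.0 3055.0
s1 75 [ 0.6076 -0.2929] perp -0.6113159772216799 along 0.284879184365845 1073.0 5052.0
s1 95 [ 0.604  -0.2987] perp -0.6135105083496096 along 0.2784494224754336 1586.0 4495.0
pred corners {'+x-y0': [77.5, 193.1], '+x+y0': [84.7, 211.6], '-x+y0': [149.2, 203.5]}
140 (np.int64(81), np.int64(96), 16); 145 (np.int64(81), np.int64(96), 16); 150 (np.int64(81), np.int64(94), 14); 155 (np.int64(81), np.int64(147), 22); 160 (np.int64(81), np.int64(146), 33); 165 (np.int64(81), np.int64(146), 35); 170 (np.int64(81), np.int64(146), 34); 175 (np.int64(81), np.int64(146), 34); 180 (np.int64(80), np.int64(145), 55); 185 (np.int64(79), np.int64(145), 67); 190 (np.int64(80), np.int64(146), 67); 195 (np.int64(80), np.int64(146), 67); 200 (np.int64(81), np.int64(146), 66); 205 (np.int64(85), np.int64(129), 45); 210 (np.int64(87), np.int64(90), 4); 215 None;
```

>>> move_arm:
  commands:
    - [[0, 0, 0], [2, 0.7, 0], 0]
    - [[0, 0, 0], [1.8, 0.7, 0], 0]
    - [[0, 0, 0], [0, 0, 5], 0]
    - [[0, 0, 0], [0, 0, 3], 0]
    - [[0, 0, 0], [0, 0, 1], 0]
    - [[0, 0, 0], [0, 0, 1], 0]
    - [[0, 0, 0], [0, 0, 1], 0]
    - [[0, 0, 0], [0, 0, 1], 0]
    - [[0, 0, 0], [0, 0, 0], 0]

```text
clock: 6.73
tcp_pos: [0.5355, -0.0114, 0.0591]
tool_rot: [-0.0, 0.116, 0.993, -0.0]
ft_force: [-0.6, -0.2, -1.2]
gripper_width: 0.0217
grasp_force: 20.0
```

```bash
python3 -c "
from h import *
go(.5351,-.0118,.058,-.234+np.pi/2);print(arm.sense()['ft_torque'])"
```

```text
tcp [ 0.5355 -0.0114  0.0591] turn [-0.    -0.     0.002] shift [ 0.3 -0.4  1.1] t 6.73 w 0.0217 F [-0.6 -0.2 -1.2] g 20.0 q6 [ 0.28  0.41 -0.42 -0.   -0.74 -2.08]
[-0.05695699 -0.05467959  0.01160279]
```

No contact yet. I'll continue down in small steps.

>>> move_arm:
  commands:
    - [[0, 0, 0], [0, 0, 1], 0]
    - [[0, 0, 0], [0, 0, 1], 0]
    - [[0, 0, 0], [0, 0, 1], 0]
    - [[0, 0, 0], [0, 0, 1], 0]
    - [[0, 0, 0], [0, 0, 0], 0]

```text
clock: 7.15
tcp_pos: [0.5354, -0.0114, 0.0551]
tool_rot: [-0.0, 0.116, 0.993, -0.0]
ft_force: [-0.3, -0.4, -0.9]
gripper_width: 0.0215
grasp_force: 20.0
```

>>> move_arm:
  commands:
    - [[0, 0, 0], [0, 0, 2], 0]
    - [[0, 0, 0], [0, 0, 2], 0]
    - [[0, 0, 0], [0, 0, 2], 0]
    - [[0, 0, 0], [0, 0, 1], 0]
    - [[0, 0, 0], [0, 0, 1], 0]
    - [[0, 0, 0], [0, 0, 1], 0]
    - [[0, 0, 0], [0, 0, 0], 0]

```text
clock: 7.73
tcp_pos: [0.5354, -0.0114, 0.0461]
tool_rot: [-0.0, 0.116, 0.993, -0.0]
ft_force: [0.7, -0.7, -1.6]
gripper_width: 0.0222
grasp_force: 20.0
```

>>> move_arm:
  commands:
    - [[0, 0, 0], [0, 0, 2], 0]
    - [[0, 0, 0], [0, 0, 2], 0]
    - [[0, 0, 0], [0, 0, 1], 0]
    - [[0, 0, 0], [0, 0, 0.5], 0]
    - [[0, 0, 0], [0, 0, 0], 0]

```text
clock: 8.15
tcp_pos: [0.5354, -0.0114, 0.0407]
tool_rot: [-0.0, 0.116, 0.993, -0.0]
ft_force: [0.3, 0.4, -0.9]
gripper_width: 0.0219
grasp_force: 20.0
```

```bash
python3 -c "
from h import *
go(.5351,-.0118,.04,-.234+np.pi/2)"
```

```text
tcp [ 0.5354 -0.0114  0.0407] turn [-0.    -0.     0.002] shift [ 0.2 -0.4  0.7] t 8.15 w 0.0219 F [ 0.3  0.4 -0.9] g 20.0 q6 [ 0.28  0.44 -0.44 -0.   -0.69 -2.08]
```

>>> move_arm:
  commands:
    - [[0, 0, 0], [0, 0, 0.6], 0]
    - [[0, 0, 0], [0, 0, 0], 0]
    - [[0, 0, 0], [0, 0, 0], 0.3]
    - [[0, 0, 0], [0, 0, 0], 0.4]
    - [[0, 0, 0], [0, 0, 0], 0.45]
    - [[0, 0, 0], [0, 0, 0], 0.45]
    - [[0, 0, 0], [0, 0, 0], 0.45]

```text
clock: 8.73
tcp_pos: [0.5357, -0.0114, 0.0404]
tool_rot: [0.0, 0.116, 0.993, 0.0]
ft_force: [-0.0, 0.6, 0.3]
gripper_width: 0.0382
grasp_force: 0.0
```

>>> move_arm:
  commands:
    - [[0, 0, 0], [0, 0, -5], 0.45]
    - [[0, 0, 0], [0, 0, -10], 0.45]
    - [[0, 0, 0], [0, 0, -20], 0.45]
    - [[0, 0, 0], [0, 0, -30], 0.45]
    - [[0, 0, 0], [0, 0, -35], 0.45]
    - [[0, 0, 0], [0, 0, -35], 0.3]
    - [[0, 0, 0], [0, 0, -15], 0]

```text
clock: 9.32
tcp_pos: [0.5379, -0.0113, 0.1966]
tool_rot: [0.005, 0.115, 0.993, 0.001]
ft_force: [0.2, 0.9, 0.5]
gripper_width: 0.0321
grasp_force: 0.0
```

```bash
python3 - <<'E'
from h import *
go(.6298,.098,.17,0)
d=grab("scene"); a=d["img"][175:275,250:350,::-1]
cv2.imwrite("pics/p1.png",cv2.resize(a,(600,600),interpolation=cv2.INTER_CUBIC))
E
```

```text
tcp [ 0.5379 -0.0113  0.1966] turn [0.009 0.006 1.34 ] shift [109.3  91.9  26.6] t 9.32 w 0.0321 F [0.2 0.9 0.5] g 0.0 q6 [ 0.28  0.25 -0.25  0.   -1.05 -2.08]
```

View pics/p1.png

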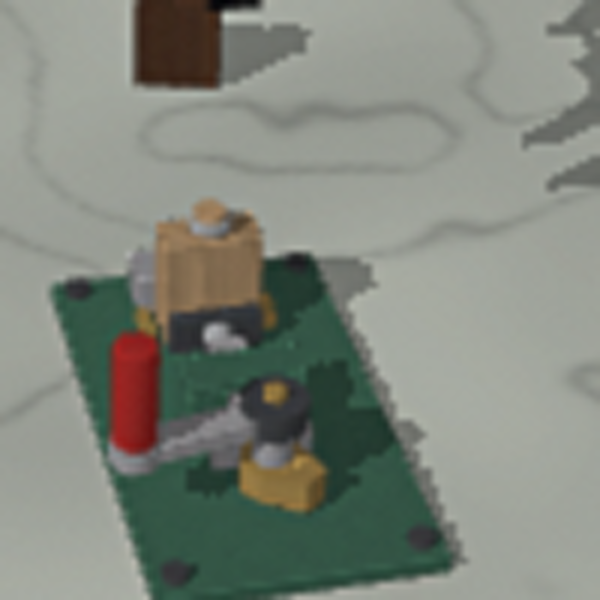

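The block stands in the nest between the locators, at about (210,280) in the 6x crop. The knob is at (135,400), untouched. Next I'll bring the shut fingers in behind the knob.

```bash
cat >> h.py <<'E'
C=np.array([.5657,.1025])
def crank(th,z=.07,back=.025):
    er=np.array([np.cos(th),np.sin(th)]); t=np.array([-er[1],er[0]])
    p=C+.0645*er-back*t; go(p[0],p[1],z,th+np.pi/2)
    s=arm.sense(); q=s["tool_rot"]; y=Ro.from_quat(np.array(q)[[1,2,3,0]]).as_matrix()[:,1]
    r=s["tcp_pos"][:2]-C; a=np.arctan2(y[1],y[0])-np.pi/2
    print("face angle",round(a,3),"tangential(contact at -25)",round(r@y[:2]*1e3,1),"radial",round(r@[y[1],-y[0]]*1e3,1),"push N",round(-s["ft_force"]@y,2))
E
python3 -c "
from h import *
crank(-.2)"
```

```text
tcp [ 0.5389 -0.0111  0.1981] turn [ 0.004  0.012 -0.031] shift [-68.2  91.7 128.1] t 9.37 w 0.0288 F [1.4 0.1 2.8] g 0.0 q6 [ 0.28  0.25 -0.25  0.   -1.05 -2.08]
face angle -0.231 tangential(contact at -25) -116.8 radial -0.1 push N -0.41
```

>>> move_arm:
  commands:
    - [[0, 0, -0.031], [0, 0, 0], 0]
    - [[0, 0, 0], [-17, 23, 0], 0]
    - [[0, 0, 0], [-17, 23, 0], 0]
    - [[0, 0, 0], [-17, 23, 0], 0]
    - [[0, 0, 0], [-17, 22.5, 0], 0]
    - [[0, 0, 0], [0, 0, 20], 0]
    - [[0, 0, 0], [0, 0, 20], 0]
    - [[0, 0, 0], [0, 0, 20], 0]
    - [[0, 0, 0], [0, 0, 10], 0]
    - [[0, 0, 0], [0, 0, 0], 0]
    - [[0, 0, 0], [0, 0, 0], 0]

```text
clock: 10.28
tcp_pos: [0.6206, 0.0645, 0.1208]
tool_rot: [0.0, 0.1, 0.995, -0.0]
ft_force: [0.8, 1.0, 1.1]
gripper_width: 0.0003
grasp_force: 0.0
```

```bash
python3 -c "
from h import *
crank(-.2)"
```

```text
tcp [0.6206 0.0645 0.1208] turn [-0.     0.    -0.001] shift [-3.1  1.3 50.8] t 10.28 w 0.0003 F [0.8 1.  1.1] g 0.0 q6 [ 0.36  0.47 -0.13  0.   -0.97 -2.13]
face angle -0.201 tangential(contact at -25) -26.3 radial 61.4 push N -1.12
```

Now down with shift (-3, 0), then the first arc steps.

>>> move_arm:
  commands:
    - [[0, 0, 0], [-3, 0, 15], 0]
    - [[0, 0, 0], [0, 0, 20], 0]
    - [[0, 0, 0], [0, 0, 16], 0]
    - [[0, 0, 0], [0, 0, 0], 0]
    - [[0, 0, -0.05], [1.2, 3.2, 0], 0]
    - [[0, 0, -0.05], [1.2, 3.2, 0], 0]
    - [[0, 0, -0.05], [1.2, 3.2, 0], 0]
    - [[0, 0, -0.05], [1.2, 3.2, 0], 0]
    - [[0, 0, -0.05], [1.2, 3.2, 0], 0]
    - [[0, 0, 0], [0, 0, 0], 0]

```text
clock: 11.12
tcp_pos: [0.6204, 0.0813, 0.0719]
tool_rot: [0.002, -0.025, 1.0, 0.0]
ft_force: [0.1, 0.3, 0.4]
gripper_width: 0.0002
grasp_force: 0.0
```

```bash
python3 -c "
from h import *
crank(.05)"
```

```text
tcp [0.6204 0.0813 0.0719] turn [0.001 0.004 0.001] shift [-10.9  -1.    1.9] t 11.12 w 0.0002 F [0.1 0.3 0.4] g 0.0 q6 [ 0.39  0.52 -0.18  0.   -0.87 -1.91]
face angle 0.051 tangential(contact at -25) -24.0 radial 53.6 push N -0.32
```

>>> move_arm:
  commands:
    - [[0, 0, -0.05], [-3, 3.2, 0], 0]
    - [[0, 0, -0.05], [-3, 3.2, 0], 0]
    - [[0, 0, -0.05], [-3, 3.2, 0], 0]
    - [[0, 0, -0.05], [-3, 3.2, 0], 0]
    - [[0, 0, -0.05], [-3, 3.2, 0], 0]
    - [[0, 0, -0.05], [-3, 3.2, 0], 0]
    - [[0, 0, 0], [0, 0, 0], 0]

```text
clock: 11.7
tcp_pos: [0.6347, 0.1031, 0.071]
tool_rot: [0.002, -0.174, 0.985, 0.0]
ft_force: [0.1, -0.7, -0.1]
gripper_width: 0.0004
grasp_force: 0.0
```

```bash
python3 -c "
from h import *
crank(.35)"
```

```text
tcp [0.6347 0.1031 0.071 ] turn [-0.     0.003 -0.001] shift [ 0.5 -1.9  1. ] t 11.7 w 0.0004 F [ 0.1 -0.7 -0.1] g 0.0 q6 [ 0.41  0.55 -0.13  0.   -0.89 -1.63]
face angle 0.349 tangential(contact at -25) -23.1 radial 65.0 push N 0.72
```

>>> move_arm:
  commands:
    - [[0, 0, -0.05], [-1.2, 3.1, 0], 0]
    - [[0, 0, -0.05], [-1.2, 3.1, 0], 0]
    - [[0, 0, -0.05], [-1.2, 3.1, 0], 0]
    - [[0, 0, -0.05], [-1.2, 3.1, 0], 0]
    - [[0, 0, -0.05], [-1.2, 3.1, 0], 0]
    - [[0, 0, -0.05], [-1.2, 3.1, 0], 0]
    - [[0, 0, 0], [0, 0, 0], 0]

```text
clock: 12.28
tcp_pos: [0.6319, 0.1226, 0.0705]
tool_rot: [0.001, -0.318, 0.948, 0.0]
ft_force: [-0.2, 0.0, -1.0]
gripper_width: 0.0006
grasp_force: 0.0
```

```bash
python3 -c "
from h import *
crank(.65)"
```

```text
tcp [0.6319 0.1226 0.0705] turn [-0.001  0.002 -0.002] shift [ 0.3 -1.   0.5] t 12.28 w 0.0006 F [-0.2  0.  -1. ] g 0.0 q6 [ 0.44  0.55 -0.13  0.   -0.89 -1.37]
face angle 0.648 tangential(contact at -25) -23.9 radial 64.9 push N -0.15
```

>>> move_arm:
  commands:
    - [[0, 0, -0.05], [-1.2, 3.1, 0], 0]
    - [[0, 0, -0.05], [-1.2, 3.1, 0], 0]
    - [[0, 0, -0.05], [-1.2, 3.1, 0], 0]
    - [[0, 0, 0], [0, 0, 0], 0]

```text
clock: 12.62
tcp_pos: [0.6284, 0.1319, 0.0701]
tool_rot: [0.001, -0.388, 0.922, -0.0]
ft_force: [-0.0, -0.5, -0.8]
gripper_width: 0.0004
grasp_force: 0.0
```

```bash
python3 -c "
from h import *
crank(.8)"
```

```text
tcp [0.6284 0.1319 0.0701] turn [-0.001  0.001 -0.003] shift [ 0.3 -0.5  0.1] t 12.62 w 0.0004 F [-0.  -0.5 -0.8] g 0.0 q6 [ 0.46  0.55 -0.14  0.   -0.89 -1.23]
face angle 0.797 tangential(contact at -25) -24.3 radial 64.8 push N 0.35
```

```bash
cat >> h.py <<'E'
def knob():
    for n in("scene","top"):
        d=grab(n); i=d["img"].astype(int); m=((i[...,0]>100)&(i[...,1]<60)&(i[...,2]<60)).astype(np.uint8)
        m[:, 400:]=0; k,l,st,c=cv2.connectedComponentsWithStats(m)
        X=[toplane(d,c[j],.081)[0][:2] for j in range(1,k) if st[j,4]>6]
        for j,x in enumerate(X):
            if np.hypot(*(x-C))<.1: print(n,"knob angle",round(np.arctan2(*(x-C)[::-1]),3),"r",round(np.hypot(*(x-C)),3))
E
python3 -c "
from h import *
knob()"
```

```text
scene knob angle 0.793 r 0.065
```

>>> move_arm:
  commands:
    - [[0, 0, -0.05], [-1.2, 3.2, 0], 0]
    - [[0, 0, -0.05], [-1.2, 3.2, 0], 0]
    - [[0, 0, -0.05], [-1.2, 3.2, 0], 0]
    - [[0, 0, 0], [0, 0, 0], 0]

```text
clock: 13.05
tcp_pos: [0.6233, 0.1408, 0.0695]
tool_rot: [0.0, -0.456, 0.89, 0.0]
ft_force: [-0.3, -0.0, 0.2]
gripper_width: -0.0
grasp_force: 0.0
```

```bash
python3 -c "
from h import *
crank(.95);knob()"
```

```text
tcp [0.6233 0.1408 0.0695] turn [-0.     0.    -0.002] shift [ 0.1 -0.4 -0.5] t 13.05 w -0.0 F [-0.3 -0.   0.2] g 0.0 q6 [ 0.47  0.54 -0.14 -0.   -0.88 -1.1 ]
face angle 0.948 tangential(contact at -25) -24.4 radial 64.7 push N -0.24
scene knob angle 0.949 r 0.066
```

The knob follows the finger and still turns freely.

>>> move_arm:
  commands:
    - [[0, 0, -0.05], [-1.2, 3.2, 0], 0]
    - [[0, 0, -0.05], [-1.2, 3.2, 0], 0]
    - [[0, 0, -0.05], [-1.2, 3.2, 0], 0]
    - [[0, 0, 0], [0, 0, 0], 0]

```text
clock: 13.48
tcp_pos: [0.617, 0.149, 0.0693]
tool_rot: [-0.0, -0.522, 0.853, 0.0]
ft_force: [-0.7, 0.1, -0.5]
gripper_width: 0.0004
grasp_force: 0.0
```

```bash
python3 -c "
from h import *
crank(1.1);knob()"
```

```text
tcp [0.617  0.149  0.0693] turn [ 0.     0.    -0.002] shift [ 0.2 -0.3 -0.7] t 13.48 w 0.0004 F [-0.7  0.1 -0.5] g 0.0 q6 [ 0.49  0.54 -0.15 -0.   -0.88 -0.96]
face angle 1.098 tangential(contact at -25) -24.5 radial 64.8 push N -0.66
scene knob angle 1.203 r 0.031
scene knob angle 1.093 r 0.07
```

>>> move_arm:
  commands:
    - [[0, 0, -0.05], [-1.2, 3.2, 0], 0]
    - [[0, 0, -0.05], [-1.2, 3.2, 0], 0]
    - [[0, 0, -0.05], [-1.2, 3.2, 0], 0]
    - [[0, 0, 0], [0, 0, 0], 0]

```text
clock: 13.92
tcp_pos: [0.6104, 0.1559, 0.0694]
tool_rot: [0.0, -0.584, 0.811, -0.0]
ft_force: [2.8, -1.6, -1.1]
gripper_width: 0.0006
grasp_force: 1.3
```

```bash
python3 -c "
from h import *
crank(1.25);knob()"
```

```text
tcp [0.6104 0.1559 0.0694] turn [-0.001  0.    -0.002] shift [ 0.2  0.6 -0.6] t 13.92 w 0.0006 F [ 2.8 -1.6 -1.1] g 1.3 q6 [ 0.51  0.53 -0.17  0.   -0.87 -0.83]
face angle 1.248 tangential(contact at -25) -25.5 radial 64.8 push N 3.14
scene knob angle 1.228 r 0.068
```

>>> move_arm:
  commands:
    - [[0, 0, -0.05], [-1.2, 3.2, 0], 0]
    - [[0, 0, -0.05], [-1.2, 3.2, 0], 0]
    - [[0, 0, 0], [0, 0, 0], 0]

```text
clock: 14.27
tcp_pos: [0.605, 0.1601, 0.0694]
tool_rot: [0.0, -0.624, 0.781, -0.0]
ft_force: [3.5, -2.0, -1.1]
gripper_width: 0.0005
grasp_force: 1.5
```

```bash
python3 -c "
from h import *
crank(1.35);knob()"
```

```text
tcp [0.605  0.1601 0.0694] turn [-0.001  0.    -0.002] shift [ 0.3  0.7 -0.6] t 14.27 w 0.0005 F [ 3.5 -2.  -1.1] g 1.5 q6 [ 0.52  0.53 -0.18  0.   -0.86 -0.74]
face angle 1.348 tangential(contact at -25) -25.6 radial 64.9 push N 3.87
scene knob angle 1.319 r 0.07
```

>>> move_arm:
  commands:
    - [[0, 0, -0.05], [-1.2, 3.2, 0], 0]
    - [[0, 0, -0.05], [-1.2, 3.2, 0], 0]
    - [[0, 0, 0], [0, 0, 0], 0]

```text
clock: 14.62
tcp_pos: [0.5991, 0.1639, 0.0694]
tool_rot: [0.0, -0.662, 0.749, -0.0]
ft_force: [2.5, -1.6, -1.1]
gripper_width: 0.0002
grasp_force: 1.6
```

```bash
python3 -c "
from h import *
crank(1.45);knob()"
```

```text
tcp [0.5991 0.1639 0.0694] turn [-0.001  0.    -0.002] shift [ 0.5  0.7 -0.6] t 14.62 w 0.0002 F [ 2.5 -1.6 -1.1] g 1.6 q6 [ 0.53  0.52 -0.19  0.   -0.86 -0.65]
face angle 1.448 tangential(contact at -25) -25.6 radial 65.0 push N 2.68
scene knob angle 1.428 r 0.07
```

>>> move_arm:
  commands:
    - [[0, 0, -0.05], [-1.2, 3.2, 0], 0]
    - [[0, 0, -0.05], [-1.2, 3.2, 0], 0]
    - [[0, 0, 0], [0, 0, 0], 0]

```text
clock: 14.97
tcp_pos: [0.5933, 0.1671, 0.0695]
tool_rot: [0.001, -0.699, 0.715, -0.0]
ft_force: [5.1, -2.3, -2.0]
gripper_width: 0.0005
grasp_force: 2.2
```

```bash
python3 -c "
from h import *
crank(1.55);knob()"
```

```text
tcp [0.5933 0.1671 0.0695] turn [-0.002  0.    -0.001] shift [ 0.6  1.2 -0.5] t 14.97 w 0.0005 F [ 5.1 -2.3 -2. ] g 2.2 q6 [ 0.54  0.51 -0.21  0.   -0.85 -0.56]
face angle 1.549 tangential(contact at -25) -26.1 radial 65.2 push N 5.1
scene knob angle 1.519 r 0.07
```

>>> move_arm:
  commands:
    - [[0, 0, -0.05], [-1.2, 3.2, 0], 0]
    - [[0, 0, -0.05], [-1.2, 3.2, 0], 0]
    - [[0, 0, 0], [0, 0, 0], 0]

```text
clock: 15.32
tcp_pos: [0.5876, 0.1697, 0.0698]
tool_rot: [-0.002, 0.734, -0.679, 0.001]
ft_force: [6.2, -2.0, -1.9]
gripper_width: 0.0004
grasp_force: 2.6
```

```bash
python3 -c "
from h import *
crank(1.65);knob()"
```

```text
tcp [0.5876 0.1697 0.0698] turn [-0.003  0.001 -0.002] shift [ 0.7  2.1 -0.2] t 15.32 w 0.0004 F [ 6.2 -2.  -1.9] g 2.6 q6 [ 0.55  0.5  -0.22  0.   -0.84 -0.47]
face angle -4.635 tangential(contact at -25) -27.0 radial 65.3 push N 5.99
scene knob angle 1.578 r 0.073
```

>>> move_arm:
  commands:
    - [[0, 0, -0.05], [-1.2, 3.2, 0], 0]
    - [[0, 0, -0.05], [-1.2, 3.2, 0], 0]
    - [[0, 0, 0], [0, 0, 0], 0]

```text
clock: 15.67
tcp_pos: [0.5815, 0.1718, 0.0699]
tool_rot: [-0.002, 0.767, -0.642, 0.001]
ft_force: [6.0, -2.1, -1.5]
gripper_width: 0.0008
grasp_force: 2.8
```

```bash
python3 -c "
from h import *
crank(1.75);knob()"
```

```text
tcp [0.5815 0.1718 0.0699] turn [-0.005  0.001 -0.001] shift [ 0.9  2.8 -0.1] t 15.67 w 0.0008 F [ 6.  -2.1 -1.5] g 2.8 q6 [ 0.55  0.5  -0.23  0.   -0.84 -0.38]
face angle -4.535 tangential(contact at -25) -27.8 radial 65.4 push N 5.58
scene knob angle 1.636 r 0.076
```

>>> move_arm:
  commands:
    - [[0, 0, -0.05], [-1.2, 3.3, 0], 0]
    - [[0, 0, -0.05], [-1.2, 3.3, 0], 0]
    - [[0, 0, 0], [0, 0, 0], 0]

```text
clock: 16.02
tcp_pos: [0.5746, 0.1731, 0.07]
tool_rot: [-0.002, 0.798, -0.602, 0.001]
ft_force: [6.4, -0.4, -1.9]
gripper_width: 0.0005
grasp_force: 2.7
```

```bash
python3 -c "
from h import *
crank(1.85);knob()"
```

```text
tcp [0.5746 0.1731 0.07  ] turn [-0.005  0.001 -0.002] shift [0.9 3.  0. ] t 16.02 w 0.0005 F [ 6.4 -0.4 -1.9] g 2.7 q6 [ 0.56  0.49 -0.25  0.   -0.83 -0.29]
face angle -4.435 tangential(contact at -25) -27.9 radial 65.4 push N 6.04
scene knob angle 1.694 r 0.079
```

>>> move_arm:
  commands:
    - [[0, 0, -0.05], [-1.2, 3.2, 0], 0]
    - [[0, 0, -0.05], [-1.2, 3.2, 0], 0]
    - [[0, 0, 0], [0, 0, 0], 0]

```text
clock: 16.37
tcp_pos: [0.5676, 0.1737, 0.07]
tool_rot: [-0.002, 0.827, -0.562, 0.001]
ft_force: [4.6, 0.5, -1.1]
gripper_width: 0.0004
grasp_force: 2.4
```

```bash
python3 -c "
from h import *
crank(1.95);knob()"
```

```text
tcp [0.5676 0.1737 0.07  ] turn [-0.005  0.001 -0.001] shift [ 0.9  3.1 -0. ] t 16.37 w 0.0004 F [ 4.6  0.5 -1.1] g 2.4 q6 [ 0.57  0.48 -0.27  0.   -0.82 -0.19]
face angle -4.335 tangential(contact at -25) -28.0 radial 65.5 push N 4.49
```

>>> move_arm:
  commands:
    - [[0, 0, -0.04], [-1, 2.6, 0], 0]
    - [[0, 0, -0.04], [-1, 2.6, 0], 0]
    - [[0, 0, 0], [0, 0, 0], 0]

```text
clock: 16.72
tcp_pos: [0.5616, 0.1735, 0.0699]
tool_rot: [-0.002, 0.849, -0.528, 0.001]
ft_force: [3.7, 1.1, -0.4]
gripper_width: 0.0004
grasp_force: 2.0
```

```bash
python3 -c "
from h import *
crank(2.03);knob()"
```

```text
tcp [0.5616 0.1735 0.0699] turn [-0.004  0.001 -0.002] shift [ 1.   2.8 -0.1] t 16.72 w 0.0004 F [ 3.7  1.1 -0.4] g 2.0 q6 [ 0.57  0.47 -0.28 -0.   -0.82 -0.12]
face angle -4.255 tangential(contact at -25) -27.7 radial 65.5 push N 3.84
```

>>> move_arm:
  commands:
    - [[0, 0, -0.04], [-1, 2.6, 0], 0]
    - [[0, 0, -0.04], [-1, 2.6, 0], 0]
    - [[0, 0, 0], [0, 0, 0], 0]

```text
clock: 17.07
tcp_pos: [0.5548, 0.1724, 0.0697]
tool_rot: [-0.001, 0.869, -0.494, 0.0]
ft_force: [0.7, 2.1, 1.3]
gripper_width: 0.0002
grasp_force: 1.4
```

```bash
python3 -c "
from h import *
crank(2.11);knob()"
```

```text
tcp [0.5548 0.1724 0.0697] turn [-0.001  0.001 -0.002] shift [ 1.1  1.5 -0.3] t 17.07 w 0.0002 F [0.7 2.1 1.3] g 1.4 q6 [ 0.58  0.46 -0.3  -0.   -0.81 -0.04]
face angle -4.175 tangential(contact at -25) -26.4 radial 65.6 push N 1.72
```

>>> move_arm:
  commands:
    - [[0, 0, -0.03], [-0.8, 1.9, 0], 0]
    - [[0, 0, -0.03], [-0.8, 1.9, 0], 0]
    - [[0, 0, 0], [0, 0, 0], 0]
    - [[0, 0, 0], [0, 0, 0], 0]

```text
clock: 17.5
tcp_pos: [0.5498, 0.1708, 0.0691]
tool_rot: [0.001, 0.884, -0.468, -0.001]
ft_force: [1.4, 1.2, 1.0]
gripper_width: 0.0002
grasp_force: 0.8
```

```bash
python3 -c "
from h import *
crank(2.17);knob()"
```

```text
tcp [0.5498 0.1708 0.0691] turn [ 0.002  0.    -0.003] shift [ 0.8  0.4 -0.9] t 17.5 w 0.0002 F [1.4 1.2 1. ] g 0.8 q6 [ 0.58  0.46 -0.31 -0.   -0.81  0.01]
face angle -4.116 tangential(contact at -25) -25.2 radial 65.4 push N 1.88
```

>>> move_arm:
  commands:
    - [[0, 0, -0.03], [-0.7, 1.9, 0], 0]
    - [[0, 0, -0.03], [-0.7, 1.9, 0], 0]
    - [[0, 0, 0], [0, 0, 0], 0]
    - [[0, 0, 0], [0, 0, 0], 0]

```text
clock: 17.93
tcp_pos: [0.5456, 0.1692, 0.0687]
tool_rot: [0.001, 0.897, -0.441, -0.001]
ft_force: [0.2, 0.2, -0.3]
gripper_width: 0.0005
grasp_force: 0.0
```

```bash
python3 -c "
from h import *
crank(2.23);knob()"
```

```text
tcp [0.5456 0.1692 0.0687] turn [ 0.003  0.    -0.003] shift [ 0.6  0.  -1.3] t 17.93 w 0.0005 F [ 0.2  0.2 -0.3] g 0.0 q6 [ 0.58  0.45 -0.32 -0.   -0.8   0.07]
face angle -4.056 tangential(contact at -25) -24.8 radial 65.1 push N 0.33
```

The push force has dropped to zero. I'll back away and check with the cameras.

>>> move_arm:
  commands:
    - [[0, 0, 0], [0, -5, 0], 0]
    - [[0, 0, 0], [0, -15, 0], 0]
    - [[0, 0, 0], [0, -25, 0], 0]
    - [[0, 0, 0], [0, 0, -30], 0]
    - [[0, 0, 0], [0, 0, -35], 0]
    - [[0, 0, 0], [0, 0, -35], 0]
    - [[0, 0, 0], [0, -30, -30], 0]
    - [[0, 0, 0], [0, -35, -20], 0]
    - [[0, 0, 0], [0, -35, 0], 0]
    - [[0, 0, 0], [0, 0, 0], 0]

```text
clock: 18.87
tcp_pos: [0.665, 0.2617, 0.2179]
tool_rot: [-0.001, 0.898, -0.44, 0.001]
ft_force: [0.2, 0.9, -2.4]
gripper_width: 0.0002
grasp_force: 0.0
```

```bash
python3 - <<'E'
from h import *
knob(); crank(2.23)
d=grab("scene"); a=d["img"][170:270,250:350,::-1]; e=grab("top"); b=e["img"][175:275,200:300,::-1]
cv2.imwrite("pics/f1.png",np.hstack([cv2.resize(i,(400,400),interpolation=cv2.INTER_CUBIC) for i in(a,b)]))
E
```

```text
scene knob angle 2.207 r 0.067
top knob angle 2.153 r 0.066
tcp [0.6611 0.2588 0.2165] turn [ 0.003  0.001 -0.002] shift [  0.6 146.1 146.5] t 18.97 w 0.0006 F [-0.8 -0.1 -0.5] g 0.0 q6 [ 0.6   0.54  0.24 -0.   -1.28  0.06]
face angle -4.055 tangential(contact at -25) -171.0 radial 65.4 push N -0.71
```

View pics/f1.png

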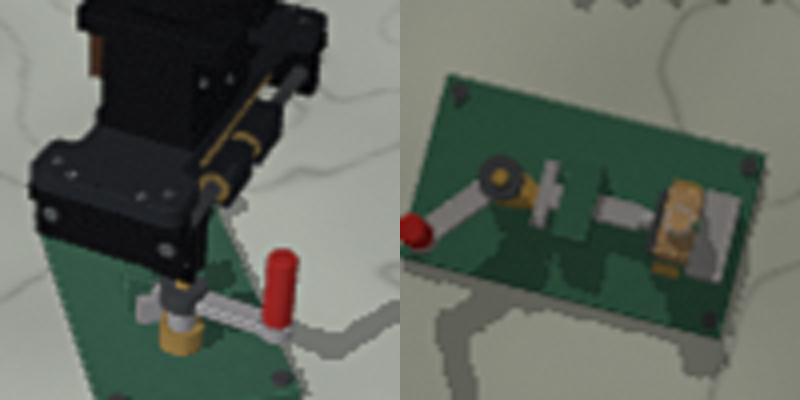

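The top view shows the lobe pointing at the follower, from (500,180) to (530,190). The knob is at about 2.2 rad, where the finger left it, so it's at the corner and hasn't snapped yet. I'll go back and push a little further.

>>> move_arm:
  commands:
    - [[0, 0, 0], [0, 30, 0], 0]
    - [[0, 0, 0], [0, 35, 0], 0]
    - [[0, 0, 0], [0, 35, 0], 0]
    - [[0, 0, 0], [0, 10, 0], 0]
    - [[0, 0, 0], [0, 0, 35], 0]
    - [[0, 0, 0], [0, 0, 35], 0]
    - [[0, 0, 0], [0, 0, 35], 0]
    - [[0, 0, 0], [0, 0, 30], 0]
    - [[0, 0, 0], [0, 0, 11], 0]
    - [[0, 0, 0], [0, 15, 0], 0]
    - [[0, 0, 0], [0, 10, 0], 0]
    - [[0, 0, 0], [0, 0, 0], 0]

```text
clock: 20.07
tcp_pos: [0.553, 0.1747, 0.0738]
tool_rot: [0.0, 0.898, -0.441, -0.0]
ft_force: [-0.6, -0.3, 0.1]
gripper_width: 0.0004
grasp_force: 0.0
```

```bash
python3 -c "
from h import *
crank(2.23);knob()"
```

```text
tcp [0.553  0.1747 0.0738] turn [ 0.     0.    -0.002] shift [0.3 9.2 3.8] t 20.07 w 0.0004 F [-0.6 -0.3  0.1] g 0.0 q6 [ 0.59  0.46 -0.29 -0.   -0.82  0.07]
face angle -4.055 tangential(contact at -25) -34.0 radial 64.9 push N -0.64
```

>>> move_arm:
  commands:
    - [[0, 0, 0], [0, 5, 0], 0]
    - [[0, 0, 0], [0, 3, 0], 0]
    - [[0, 0, -0.02], [-0.5, 2, 0], 0]
    - [[0, 0, -0.02], [-0.5, 1.8, 0], 0]
    - [[0, 0, 0], [0, 0, 0], 0]

```text
clock: 20.58
tcp_pos: [0.5442, 0.1693, 0.0729]
tool_rot: [-0.0, 0.907, -0.422, 0.0]
ft_force: [-0.2, 0.7, 0.1]
gripper_width: 0.0007
grasp_force: 0.1
```

```bash
python3 -c "
from h import *
crank(2.27);print(arm.sense()['ft_torque']);knob()"
```

```text
tcp [0.5442 0.1693 0.0729] turn [-0.001 -0.     0.   ] shift [0.5 1.5 2.9] t 20.58 w 0.0007 F [-0.2  0.7  0.1] g 0.1 q6 [ 0.59  0.44 -0.32  0.   -0.81  0.11]
face angle -4.013 tangential(contact at -25) -26.6 radial 65.0 push N 0.29
[ 0.0134916   0.1146792  -0.01291677]
```

>>> move_arm:
  commands:
    - [[0, 0, -0.02], [-0.5, 1.5, 0], 0]
    - [[0, 0, -0.02], [-0.5, 1.5, 0], 0]
    - [[0, 0, 0], [0, 0, 0], 0]
    - [[0, 0, 0], [0, 0, 0], 0]

```text
clock: 21.02
tcp_pos: [0.541, 0.168, 0.0726]
tool_rot: [0.0, 0.915, -0.404, -0.0]
ft_force: [0.0, 0.5, 0.1]
gripper_width: 0.0002
grasp_force: 0.0
```

```bash
python3 -c "
from h import *
crank(2.31);knob()"
```

```text
tcp [0.541  0.168  0.0726] turn [ 0.001  0.    -0.001] shift [0.5 0.8 2.6] t 21.02 w 0.0002 F [0.  0.5 0.1] g 0.0 q6 [ 0.59  0.44 -0.33 -0.   -0.8   0.15]
face angle -3.974 tangential(contact at -25) -25.8 radial 65.1 push N 0.34
```

>>> move_arm:
  commands:
    - [[0, 0, -0.02], [-0.5, 1.4, 0], 0]
    - [[0, 0, -0.02], [-0.5, 1.4, 0], 0]
    - [[0, 0, 0], [0, 0, 0], 0]
    - [[0, 0, 0], [0, 0, 0], 0]

```text
clock: 21.45
tcp_pos: [0.5384, 0.1668, 0.0727]
tool_rot: [0.0, 0.922, -0.386, -0.0]
ft_force: [0.0, -0.5, -0.3]
gripper_width: 0.0004
grasp_force: 0.0
```

```bash
python3 -c "
from h import *
crank(2.35);knob()"
```

```text
tcp [0.5384 0.1668 0.0727] turn [ 0.     0.    -0.001] shift [0.4 0.8 2.7] t 21.45 w 0.0004 F [ 0.  -0.5 -0.3] g 0.0 q6 [ 0.59  0.43 -0.34  0.   -0.8   0.19]
face angle -3.934 tangential(contact at -25) -25.7 radial 65.0 push N -0.31
```

>>> move_arm:
  commands:
    - [[0, 0, 0], [0, -5, 0], 0]
    - [[0, 0, 0], [0, -15, 0], 0]
    - [[0, 0, 0], [0, -25, 0], 0]
    - [[0, 0, 0], [0, 0, -30], 0]
    - [[0, 0, 0], [0, 0, -35], 0]
    - [[0, 0, 0], [0, 0, -35], 0]
    - [[0, 0, 0], [0, -30, -30], 0]
    - [[0, 0, 0], [0, -35, -20], 0]
    - [[0, 0, 0], [0, -35, 0], 0]
    - [[0, 0, 0], [0, 0, 0], 0]

```text
clock: 22.38
tcp_pos: [0.6453, 0.2725, 0.2219]
tool_rot: [-0.002, 0.923, -0.385, 0.001]
ft_force: [0.1, 0.1, -1.5]
gripper_width: 0.0004
grasp_force: 0.0
```

```bash
python3 - <<'E'
from h import *
knob(); crank(2.35)
d=grab("scene"); a=d["img"][180:270,270:370,::-1]; e=grab("top"); b=e["img"][190:250,190:290,::-1]
cv2.imwrite("pics/f2.png",np.hstack([cv2.resize(a,(360,324),interpolation=cv2.INTER_CUBIC),cv2.resize(b,(540,324),interpolation=cv2.INTER_CUBIC)[:,:440]]))
E
```

```text
scene knob angle 2.362 r 0.067
top knob angle 2.303 r 0.065
tcp [0.6415 0.2691 0.2203] turn [ 0.002  0.001 -0.001] shift [  0.7 146.  150.3] t 22.48 w 0.0008 F [-0.7 -1.1 -0.2] g 0.0 q6 [ 0.63  0.51  0.2  -0.   -1.27  0.15]
face angle -3.934 tangential(contact at -25) -170.9 radial 65.4 push N -1.21
```

View pics/f2.png

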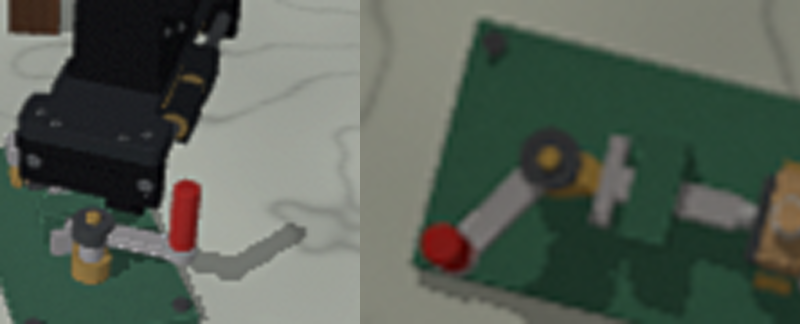

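```bash
cat > cam.py <<'E'
from h import *
a=np.linspace(0,2*np.pi,60)
def hull(d,P,m,s,o): 
    h=cv2.convexHull((((proj(d,P)-o+.5)*s-.5)*16).round().astype(np.int32)); cv2.fillConvexPoly(m,h,1,cv2.LINE_8,4)
def cyl(r,z0,z1): return np.array([[C[0]+r*np.cos(t),C[1]+r*np.sin(t),z] for t in a for z in(z0,z1)])
for n in("top","scene"):
    d=grab(n); u=proj(d,[[C[0],C[1],.02]])[0]; o=(u-25).astype(int); s=8
    im=cv2.resize(d["img"][o[1]:o[1]+50,o[0]:o[0]+50],None,fx=s,fy=s,interpolation=cv2.INTER_CUBIC)
    h=cv2.cvtColor(im,cv2.COLOR_RGB2HSV); m=((h[...,0]>12)&(h[...,0]<30)&(h[...,1]>110)&(h[...,2]>70)).astype(np.uint8)
    hub=np.zeros_like(m); hull(d,cyl(.0165,.044,.064),hub,s,o)
    sh=np.array([0,0])
    R=[]
    for dx in range(-12,13,4):
      for dy in range(-12,13,4):
        mm=np.roll(m,(dy,dx),(0,1))
        near=np.zeros_like(m); hull(d,cyl(.028,.012,.028),near,s,o)
        mm=mm*near*(1-hub)
        for th in np.arange(-.6,.61,.04):
            A=-1.804+th; c,s_=np.cos(A),np.sin(A)
            f=[[C[0]+.024*c-e*s_,C[1]+.024*s_+e*c,z] for e in(-.0065,.0065) for z in(.012,.028)]
            r=np.zeros_like(m); hull(d,np.r_[cyl(.014,.012,.028),f],r,s,o); r*=1-hub
            R.append(((r^mm).sum(),round(th,2),dx,dy))
    R.sort(); print(n,m.sum(),R[:8])
E
python3 cam.py
```

```text
top 2553 [(np.uint64(424), np.float64(0.0), 8, 4), (np.uint64(441), np.float64(-0.04), 8, 4), (np.uint64(441), np.float64(0.04), 8, 0), (np.uint64(450), np.float64(0.08), 8, 0), (np.uint64(491), np.float64(0.12), 8, -4), (np.uint64(499), np.float64(0.16), 8, -4), (np.uint64(500), np.float64(-0.12), 4, 8), (np.uint64(500), np.float64(0.12), 8, 0)]
scene 5654 [(np.uint64(1944), np.float64(-0.04), -8, -4), (np.uint64(1946), np.float64(-0.08), -8, -4), (np.uint64(1951), np.float64(0.0), -8, -4), (np.uint64(1952), np.float64(-0.12), -8, -4), (np.uint64(1955), np.float64(-0.12), -8, 0), (np.uint64(1956), np.float64(-0.16), -8, -4), (np.uint64(1957), np.float64(-0.16), -8, 0), (np.uint64(1960), np.float64(-0.2), -8, -4)]
```

The cam fit says the lobe is at about 0 ± 0.1 rad from flush, so it's probably in the dwell. I'll confirm by feel with a light nudge: in the dwell the force should rise at once.

>>> move_arm:
  commands:
    - [[0, 0, 0], [0, 30, 0], 0]
    - [[0, 0, 0], [0, 35, 0], 0]
    - [[0, 0, 0], [0, 35, 0], 0]
    - [[0, 0, 0], [0, 10, 0], 0]
    - [[0, 0, 0], [0, 0, 35], 0]
    - [[0, 0, 0], [0, 0, 35], 0]
    - [[0, 0, 0], [0, 0, 35], 0]
    - [[0, 0, 0], [0, 0, 30], 0]
    - [[0, 0, 0], [0, 0, 15], 0]
    - [[0, 0, 0], [0, 15, 0], 0]
    - [[0, 0, 0], [0, 11, 0], 0]
    - [[0, 0, 0], [0, 0, 0], 0]

```text
clock: 23.68
tcp_pos: [0.5429, 0.1712, 0.0725]
tool_rot: [0.001, 0.922, -0.387, -0.0]
ft_force: [0.1, -0.1, -0.4]
gripper_width: 0.0006
grasp_force: 0.0
```

>>> move_arm:
  commands:
    - [[0, 0, 0], [0, 4, 0], 0]
    - [[0, 0, 0], [0, 3, 0], 0]
    - [[0, 0, 0], [0, 1, 0], 0]
    - [[0, 0, 0], [0, 0, 0], 0]
    - [[0, 0, 0], [0, 0, 0], 0]

```text
clock: 24.1
tcp_pos: [0.5392, 0.1675, 0.0726]
tool_rot: [-0.0, 0.922, -0.386, 0.0]
ft_force: [0.6, 0.4, 0.8]
gripper_width: 0.0002
grasp_force: 0.0
```

```bash
python3 -c "
from h import *
crank(2.35)"
```

```text
tcp [0.5392 0.1675 0.0726] turn [-0.001 -0.    -0.001] shift [0.3 1.9 2.6] t 24.1 w 0.0002 F [0.6 0.4 0.8] g 0.0 q6 [ 0.59  0.44 -0.33  0.   -0.8   0.19]
face angle -3.934 tangential(contact at -25) -26.8 radial 64.9 push N 0.72
```

>>> move_arm:
  commands:
    - [[0, 0, 0], [0, 1, 0], 0]
    - [[0, 0, 0], [0, 0.8, 0], 0]
    - [[0, 0, -0.02], [-0.5, 1.3, 0], 0]
    - [[0, 0, 0], [0, 0, 0], 0]
    - [[0, 0, 0], [0, 0, 0], 0]

```text
clock: 24.52
tcp_pos: [0.5363, 0.1654, 0.0721]
tool_rot: [0.0, 0.926, -0.377, -0.0]
ft_force: [-0.6, 0.7, -0.5]
gripper_width: 0.0005
grasp_force: 0.0
```

```bash
python3 -c "
from h import *
crank(2.37)"
```

```text
tcp [0.5363 0.1654 0.0721] turn [ 0.     0.    -0.001] shift [ 0.5 -0.4  2.1] t 24.52 w 0.0005 F [-0.6  0.7 -0.5] g 0.0 q6 [ 0.59  0.43 -0.34 -0.   -0.8   0.21]
face angle -3.914 tangential(contact at -25) -24.5 radial 65.0 push N 0.09
```

>>> move_arm:
  commands:
    - [[0, 0, -0.02], [-0.5, 1.3, 0], 0]
    - [[0, 0, -0.02], [-0.5, 1.3, 0], 0]
    - [[0, 0, 0], [0, 0, 0], 0]
    - [[0, 0, 0], [0, 0, 0], 0]

```text
clock: 24.85
tcp_pos: [0.5338, 0.1643, 0.0722]
tool_rot: [-0.0, 0.934, -0.358, 0.0]
ft_force: [-0.1, -0.6, -1.2]
gripper_width: 0.0005
grasp_force: 0.1
```

```bash
python3 -c "
from h import *
crank(2.41);knob()"
```

```text
tcp [0.5338 0.1643 0.0722] turn [-0.    -0.    -0.001] shift [ 0.5 -0.3  2.2] t 24.85 w 0.0005 F [-0.1 -0.6 -1.2] g 0.1 q6 [ 0.59  0.43 -0.35  0.   -0.79  0.25]
face angle -3.874 tangential(contact at -25) -24.6 radial 65.0 push N -0.54
```

>>> move_arm:
  commands:
    - [[0, 0, -0.02], [-0.5, 1.3, 0], 0]
    - [[0, 0, -0.01], [-0.3, 0.7, 0], 0]
    - [[0, 0, 0], [0, 0, 0], 0]
    - [[0, 0, 0], [0, 0, 0], 0]

```text
clock: 25.28
tcp_pos: [0.5322, 0.1635, 0.0723]
tool_rot: [-0.0, 0.939, -0.344, 0.0]
ft_force: [1.8, 0.8, -0.0]
gripper_width: 0.0003
grasp_force: 0.7
```

```bash
python3 -c "
from h import *
crank(2.44);knob()"
```

```text
tcp [0.5322 0.1635 0.0723] turn [-0.001 -0.    -0.001] shift [ 0.5 -0.1  2.3] t 25.28 w 0.0003 F [ 1.8  0.8 -0. ] g 0.7 q6 [ 0.59  0.43 -0.35  0.   -0.79  0.28]
face angle -3.844 tangential(contact at -25) -24.9 radial 65.0 push N 1.77
```

The push has risen to 1.8 N after the free stretch, so the flat is on the follower. I'll withdraw and check.

>>> move_arm:
  commands:
    - [[0, 0, 0], [0, -2, 0], 0]
    - [[0, 0, 0], [0, -5, 0], 0]
    - [[0, 0, 0], [0, -15, 0], 0]
    - [[0, 0, 0], [0, -25, 0], 0]
    - [[0, 0, 0], [0, 0, -30], 0]
    - [[0, 0, 0], [0, 0, -35], 0]
    - [[0, 0, 0], [0, 0, -35], 0]
    - [[0, 0, 0], [0, -30, -30], 0]
    - [[0, 0, 0], [0, -35, -20], 0]
    - [[0, 0, 0], [0, -35, 0], 0]
    - [[0, 0, 0], [0, 0, 0], 0]

```text
clock: 26.3
tcp_pos: [0.6296, 0.2793, 0.2214]
tool_rot: [-0.001, 0.939, -0.343, 0.001]
ft_force: [0.3, 0.6, -1.0]
gripper_width: 0.0005
grasp_force: 0.0
```

```bash
python3 -c "
from h import *
knob()"; python3 cam.py; python3 -c "
from h import *
knob();print(arm.sense()['clock'])"
```

```text
scene knob angle 2.18 r 0.07
top knob angle 2.345 r 0.065
top 2589 [(np.uint64(398), np.float64(0.04), 8, 4), (np.uint64(413), np.float64(0.0), 8, 4), (np.uint64(413), np.float64(0.12), 8, 0), (np.uint64(419), np.float64(0.08), 8, 0), (np.uint64(468), np.float64(-0.08), 4, 8), (np.uint64(474), np.float64(0.16), 8, -4), (np.uint64(477), np.float64(0.2), 8, -4), (np.uint64(481), np.float64(0.16), 8, 0)]
scene 5633 [(np.uint64(1963), np.float64(-0.08), -8, -4), (np.uint64(1963), np.float64(-0.04), -8, -4), (np.uint64(1967), np.float64(-0.12), -8, -4), (np.uint64(1968), np.float64(-0.12), -8, 0), (np.uint64(1970), np.float64(-0.16), -8, 0), (np.uint64(1970), np.float64(0.0), -8, -4), (np.uint64(1971), np.float64(-0.16), -8, -4), (np.uint64(1974), np.float64(-0.2), -8, 0)]
scene knob angle 2.216 r 0.069
top knob angle 2.345 r 0.065
26.6
```

Top camera has the knob at rest at 2.345, with the cam fit near flush. I'll make one short firmer check that the resistance is the dwell's restoring force, keeping well short of its exit 0.26 rad on.

>>> move_arm:
  commands:
    - [[0, 0, 0], [0, 30, 0], 0]
    - [[0, 0, 0], [0, 35, 0], 0]
    - [[0, 0, 0], [0, 35, 0], 0]
    - [[0, 0, 0], [0, 11, 0], 0]
    - [[0, 0, 0], [0, 0, 35], 0]
    - [[0, 0, 0], [0, 0, 35], 0]
    - [[0, 0, 0], [0, 0, 35], 0]
    - [[0, 0, 0], [0, 0, 30], 0]
    - [[0, 0, 0], [0, 0, 15], 0]
    - [[0, 0, 0], [0, 17, 0], 0]
    - [[0, 0, 0], [0, 12, 0], 0]
    - [[0, 0, 0], [0, 0, 0], 0]

```text
clock: 27.6
tcp_pos: [0.534, 0.1662, 0.0713]
tool_rot: [0.001, 0.939, -0.345, -0.001]
ft_force: [-0.1, -0.1, 0.6]
gripper_width: 0.0004
grasp_force: 0.0
```

```bash
python3 -c "
from h import *
crank(2.44)"
```

```text
tcp [0.534  0.1662 0.0713] turn [ 0.003  0.001 -0.003] shift [0.8 3.2 1.3] t 27.6 w 0.0004 F [-0.1 -0.1  0.6] g 0.0 q6 [ 0.59  0.43 -0.35 -0.   -0.8   0.28]
face angle -3.846 tangential(contact at -25) -28.0 radial 65.4 push N -0.13
```

>>> move_arm:
  commands:
    - [[0, 0, 0], [0, 1, 0], 0]
    - [[0, 0, 0], [0, 1.2, 0], 0]
    - [[0, 0, 0], [0, 0, 0], 0]
    - [[0, 0, 0], [0, 0, 0], 0]

```text
clock: 27.93
tcp_pos: [0.5351, 0.167, 0.072]
tool_rot: [-0.0, 0.939, -0.344, 0.0]
ft_force: [0.5, -0.5, -0.4]
gripper_width: 0.0001
grasp_force: 0.0
```

>>> move_arm:
  commands:
    - [[0, 0, 0], [0, 1, 0], 0]
    - [[0, 0, 0], [0, 0, 0], 0]
    - [[0, 0, 0], [0, 0, 0], 0]

```text
clock: 28.18
tcp_pos: [0.534, 0.1659, 0.0716]
tool_rot: [-0.0, 0.939, -0.344, 0.0]
ft_force: [-0.3, 0.0, 0.1]
gripper_width: 0.0006
grasp_force: 0.0
```

>>> move_arm:
  commands:
    - [[0, 0, -0.02], [-0.5, 1.3, 0], 0]
    - [[0, 0, 0], [0, 0, 0], 0]
    - [[0, 0, 0], [0, 0, 0], 0]

```text
clock: 28.43
tcp_pos: [0.5327, 0.1651, 0.0716]
tool_rot: [0.0, 0.942, -0.335, -0.0]
ft_force: [0.0, 0.2, 0.1]
gripper_width: 0.0008
grasp_force: 0.0
```

```bash
python3 -c "
from h import *
crank(2.46)"
```

```text
tcp [0.5327 0.1651 0.0716] turn [ 0.     0.    -0.001] shift [0.6 2.8 1.6] t 28.43 w 0.0008 F [0.  0.2 0.1] g 0.0 q6 [ 0.59  0.43 -0.35 -0.   -0.79  0.3 ]
face angle -3.824 tangential(contact at -25) -27.7 radial 65.1 push N 0.16
```

>>> move_arm:
  commands:
    - [[0, 0, 0], [0, 1, 0], 0]
    - [[0, 0, 0], [0, 0.5, 0], 0]
    - [[0, 0, 0], [0, 0, 0], 0]
    - [[0, 0, 0], [0, 0, 0], 0]

```text
clock: 28.77
tcp_pos: [0.532, 0.1641, 0.0717]
tool_rot: [-0.0, 0.942, -0.335, 0.0]
ft_force: [0.1, 1.2, -0.6]
gripper_width: 0.0004
grasp_force: 0.3
```

>>> move_arm:
  commands:
    - [[0, 0, 0], [0, 1, 0], 0]
    - [[0, 0, 0], [0, 0, 0], 0]
    - [[0, 0, 0], [0, 0, 0], 0]

```text
clock: 29.02
tcp_pos: [0.5315, 0.1635, 0.0718]
tool_rot: [-0.0, 0.942, -0.335, 0.0]
ft_force: [1.8, 1.5, 1.1]
gripper_width: 0.0004
grasp_force: 0.9
```

```bash
python3 -c "
from h import *
crank(2.46)"
```

```text
tcp [0.5315 0.1635 0.0718] turn [-0.001 -0.    -0.001] shift [0.5 0.8 1.8] t 29.02 w 0.0004 F [1.8 1.5 1.1] g 0.9 q6 [ 0.59  0.42 -0.36 -0.   -0.79  0.3 ]
face angle -3.824 tangential(contact at -25) -25.8 radial 65.0 push N 2.34
```

The resistance is repeatable, starting at about 2.43 rad and reaching 2.3 N within 0.02 rad, so the flat is seated. I'll withdraw and do a last numeric check.

>>> move_arm:
  commands:
    - [[0, 0, 0], [0, -2, 0], 0]
    - [[0, 0, 0], [0, -5, 0], 0]
    - [[0, 0, 0], [0, -15, 0], 0]
    - [[0, 0, 0], [0, -25, 0], 0]
    - [[0, 0, 0], [0, 0, -30], 0]
    - [[0, 0, 0], [0, 0, -35], 0]
    - [[0, 0, 0], [0, 0, -35], 0]
    - [[0, 0, 0], [0, -30, -30], 0]
    - [[0, 0, 0], [0, -35, -20], 0]
    - [[0, 0, 0], [0, -35, 0], 0]
    - [[0, 0, 0], [0, -35, 0], 0]
    - [[0, 0, 0], [0, 0, 0], 0]

```text
clock: 30.02
tcp_pos: [0.6481, 0.308, 0.2182]
tool_rot: [0.0, 0.943, -0.334, -0.0]
ft_force: [0.2, -0.3, -1.6]
gripper_width: 0.0004
grasp_force: 0.0
```

```bash
python3 -c "
from h import *
knob()"; python3 cam.py | cut -c1-120
```

```text
top knob angle 2.349 r 0.065
top 2607 [(np.uint64(400), np.float64(0.04), 8, 4), (np.uint64(409), np.float64(0.0), 8, 4), (np.uint64(411), np.float64
scene 4891 [(np.uint64(1980), np.float64(0.0), -8, -4), (np.uint64(1983), np.float64(-0.04), -8, -4), (np.uint64(1987),
```

The knob rests at 2.349, against 2.345 before, so it's steady. The cam fits flush in both views.

```bash
python3 -c "
from bench import order
print(order.close_job())"
```

```text
the job is handed in; nothing more can be done
None
```

The ring block stands in the nest and the crank rests in what feels and looks like the dwell: it stayed put with my hand away and resisted a light push (about 2 N). The job is handed in at about 30 s; no verdict came back.

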